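Pack the painting tray after class

TASK

Pack up after the painting class: from the drawing board set the lidded paste jar in the wide round cup of the wooden packing tray, the capped paint bottle upright in the narrow round cup and the printing stamp rubber face down in the oblong pocket, and slip the tape roll down over the post. Each must sit fully down in its place. Leave the empty jar without a lid and the empty bottle without a cap standing where they are; they still have to be rinsed.

Things in the scene. Friction and masses are not known exactly. Their poses are not given: they have to be found in the camera images.
- jar_mid (a point): The closed paste jar: a squat grey plastic cylinder with a black lid screwed on, 53 mm in diameter (lid 56 mm, the top 16 mm), 52 mm high, about 0.13 kg. The point is its centre, 26 mm above its foot; z is up along its axis. Starts upright on the 4 mm thick drawing board, in any of six places.
- bottle_mid (a point): The closed paint bottle: an orange round bottle, 38 mm in diameter over its lower 56 mm, then a cone to a white screw cap 26 mm in diameter; 85 mm high, about 0.10 kg. The point is the middle of its height, 42.5 mm above its foot; z is up along its axis. Starts upright on the 4 mm thick drawing board, in any of six places.
- stamp_mid (a point): The printing stamp: an oblong wooden block 62 mm (along x) by 36 mm (along y), 22 mm high, rubber face down, with a round dark knob on its middle: 26 mm in diameter from 46 to 60 mm above the foot, waist 16 mm wide at 36 mm. 66 mm high in all, about 0.08 kg. The point is on the knob axis, 33 mm above the foot; z is up. Starts upright on the 4 mm thick drawing board, in any of six places.
- tape_mid (a point): The roll of paper tape: a ring lying flat, 60 mm outside diameter, 40 mm hole, 30 mm high, about 0.06 kg. The point is the centre of its hole, 15 mm above its foot; z is up along its axis. Starts upright on the 4 mm thick drawing board, in any of six places.
- open_jar_mid (a point): The empty jar, a look-alike of the paste jar but with no lid: an open grey cup 53 mm in diameter, 46 mm high. It stays where it is. The point is on its axis, 23 mm above its foot; z is up. Starts upright on the 4 mm thick drawing board, in any of six places.
- open_bottle_mid (a point): The empty bottle, a look-alike of the paint bottle but with no cap: its bare orange neck, 18 mm in diameter with a dark mouth, is open; body 38 mm in diameter, 78 mm high. It stays where it is. The point is on its axis, 39 mm above its foot; z is up. Starts upright on the 4 mm thick drawing board, in any of six places.
- wide_cup: The wide round cup of the packing tray, wood: inner diameter 76 mm, outer 84 mm, 16 mm high, its floor 4 mm thick. Fixed on the 5 mm thick floor of the square packing tray (250 mm, rim 14 mm high), in any of its four quarters, 110 mm apart centre to centre. The origin is the centre of its underside; z is up.
- narrow_cup: The narrow round cup of the packing tray, wood: inner diameter 58 mm, outer 66 mm, 16 mm high, its floor 4 mm thick. Fixed on the 5 mm thick floor of the square packing tray (250 mm, rim 14 mm high), in any of its four quarters, 110 mm apart centre to centre. The origin is the centre of its underside; z is up.
- pocket: The oblong pocket of the packing tray, wood: inside 82 mm (along its x) by 56 mm (along its y), walls 4 mm thick and 16 mm high, its floor 4 mm thick. Fixed on the 5 mm thick floor of the square packing tray (250 mm, rim 14 mm high), in any of its four quarters, 110 mm apart centre to centre. The origin is the centre of its underside; z is up.
- post: The post of the packing tray, wood: an upright round peg 14 mm in diameter and 32 mm high standing on a round foot 60 mm in diameter and 4 mm thick; its top is 36 mm above the foot's underside. Fixed on the 5 mm thick floor of the square packing tray (250 mm, rim 14 mm high), in any of its four quarters, 110 mm apart centre to centre. The origin is the centre of the foot's underside; z is up.
There are look-alikes about, which are no part of the job. Leave any blue, red or turquoise look-alike of the part that bears jar_mid alone.

How it is judged:
By the outcome, as a careful person would: the job done as asked, in the order asked, and still so for the second after the job is handed in, with the robot touching nothing.
It also fails if it takes over 115 s, if anything falls off the work surface, if the arm or the gripper's body presses on something with over 40 N, if the wrist force passes 120 N, or if a joint passes its speed limit or range.

ROBOT

A 6-joint arm with a two-finger parallel gripper is mounted at the origin on the work surface. World frame = base frame: x ahead of the robot, y to its left, z up, the work surface at z = 0. Lengths are in m, angles in rad, forces in N, time in s.
With the tool pointing down it reaches from about 0.375 to 0.925 m from the base axis. Payload 5.7 kg.
Tool frame: the origin (TCP) lies at the very end of the fingers, on their centre line; the grasp point (between the pads) lies 19 mm behind it; x points along the fingers, y is the direction in which the jaws open and shut, and the axes are right-handed (so a half turn about x gives the same grasp; the last joint's range is limited). The gripper opens to 88 mm and grips with 3 to 60 N. Pads are 20 mm wide; open, the fingers measure 115 mm over their backs; the gripper's body (75 mm by 178 mm) begins 61 mm behind the grasp point.
Start: joints at [1.22, 0.359, 1.51, -0, 1.272, -0.115], TCP at [0.14, 0.583, 0.195] pointing down, gripper open.
Joint ranges: [-2.97, 2.97], [-1.01, 2.36], [0.21, 2.38], [-0.96, 4.11], [0.2, 2.71], [-2.98, 2.98]. Speed limits (rad/s): [2.39, 2.39, 3.14, 3.14, 3.14, 3.14].

INTERFACE

Orientations are given as a unit quaternion [w, x, y, z].
In Python, from workcell import manip gives the robot as it stands.
- The arm moves only by the tool play_rows, never from a script. Its argument "increments" is a list that holds one entry, the list of rows, each a list of 7 numbers: the turn, a rotation vector about the tool's x, y, z in rad, then the shift along the tool's x, y, z in m, then the opening, from 0 (shut) to 1 (fully open). A call has exactly 8 rows; each row shifts and turns the commanded pose from where the row before left it, along the tool's axes as they then stand; what a row does not reach is not made up. A row lasts 1/12 s, in which the tool goes at most 41.7 mm and 7.16 degrees, less where a joint would pass 70% of its speed; a pose out of reach is approached as far as the arm can. A call with a gripper value outside its range is refused whole. The fingers move at their own pace and stop on an object; "newtons" is the grip in N (left out, the last holds). Time passes only in rows, so rows that do not move let the fingers close, or fill a call up. It gives the time, the measured TCP pose, the force and the opening at its end, in the units of the state.
- manip.get_state(): the state, without advancing time (a new reading comes with each control period).
- manip.get_image(name): name is "scene" or "top" or "wrist"; returns (picture, depth): 400x640x3 uint8, blue, green, red; 400x640 float32, m along the optical axis (not along the pixel's ray), 0 where there is no reading.
- manip.calibration(name): a dict with "vfov" (degrees; the focal length in pixels is half the picture's height over the tangent of half this angle, whatever the lens; pixels are square), "cx", "cy" (the principal point, pixels), "R" (3x3) and "t" (3): a world point X has camera coordinates R X + t; the wrist camera has in their place "mount" (4x4, takes a point from camera to tool coordinates, whose origin is the TCP and whose axes are the tool frame's). Camera axes: x right, y down, z forward; pixel columns grow to the right and rows downward; lengths in m; the calibration is good to about 2 mm. The wrist camera is an equidistant fisheye: a pixel r from the principal point sees the ray r / f radians off the axis. A picture is of the moment at which its call begins: read the wrist's pose just before it. calibration takes no time and is no camera call.
- manip.finish_job(): hands the job in, once; it reports no verdict.
The state is a dict: "clock": time; "joint_positions": joint angles; "qd": joint speeds; "effort": joint torques, N m; "tcp_pos": TCP position; "tool_rot": TCP orientation; "force": force on the tool from outside, world axes, zero at the start; "ft_torque": the same for the moment, N m; "opening": opening from 0.0 (shut) to 1.0 (fully open).
Only numpy, scipy, OpenCV 4.12 (cv2) and the standard library are available. Lean on these libraries where they do the work, as an engineer would, in place of code of your own. Each camera call takes 0.05 s, during which the arm holds its last target. There are 200 camera calls.

## Working session

There is one attempt and no reset: what is moved stays moved. The work goes in short steps, Python scripts to look and compute and a tool call to move; the robot and the scene stay as the last step left them, time stands still between calls to the robot, and variables do not carry over. Pictures are saved under pics/ and viewed, about 12 in all and at most 16, crops included, and the job is handed in when it is done.

Besides the shell and the picture viewer there is one more tool, called after "Request:" as a command line: name --argument value ..., lists and objects as JSON in quotes. play_rows: Moves the arm, as the interface text tells. Its arguments: {"type":"object","properties":{"increments":{"type":"array"},"newtons":{"type":"number"}},"required":["increments"]}

```bash
mkdir -p pics; ls; python3 - <<'E'
from workcell import manip
import cv2,numpy as np
s=manip.get_state();print({k:np.round(v,3).tolist() for k,v in s.items()})
for n in("top","scene"):
    im,d=manip.get_image(n);cv2.imwrite(f'pics/{n}0.png',im);np.save(f'pics/{n}0.npy',d)
    c=manip.calibration(n);print(n,{k:np.round(v,4).tolist() for k,v in c.items()})
print(np.round(manip.calibration("wrist")["mount"],4).tolist(),manip.calibration("wrist")["vfov"])
E
```

```text
pics
{'clock': 0.0, 'joint_positions': [1.22, 0.359, 1.511, -0.0, 1.273, -0.115], 'qd': [0.001, 0.002, -0.002, -0.0, -0.0, 0.0], 'effort': [0.002, -51.538, -27.073, 0.068, 0.035, -0.0], 'tcp_pos': [0.14, 0.583, 0.194], 'tool_rot': [0.702, 0.083, 0.702, -0.084], 'force': [-0.647, 0.245, -0.308], 'ft_torque': [-0.024, -0.025, -0.008], 'opening': 1.002}
top {'vfov': 46.7394, 'cx': 318.3751, 'cy': 206.0229, 'R': [[0.0092, -0.9995, -0.0286], [-0.9921, -0.0056, -0.1253], [0.125, 0.0295, -0.9917]], 't': [-0.0435, 0.5775, 1.2883]}
scene {'vfov': 53.4414, 'cx': 318.8771, 'cy': 208.835, 'R': [[0.0711, 0.9975, 0.0031], [0.656, -0.0444, -0.7534], [-0.7514, 0.0557, -0.6575]], 't': [0.0099, -0.3592, 1.5486]}
[[0.0008, -0.3051, 0.9523, -0.1896], [1.0, 0.0005, -0.0007, 0.0003], [-0.0002, 0.9523, 0.3051, -0.0842], [0.0, 0.0, 0.0, 1.0]] 65.70646984690485
```

View pics/top0.png

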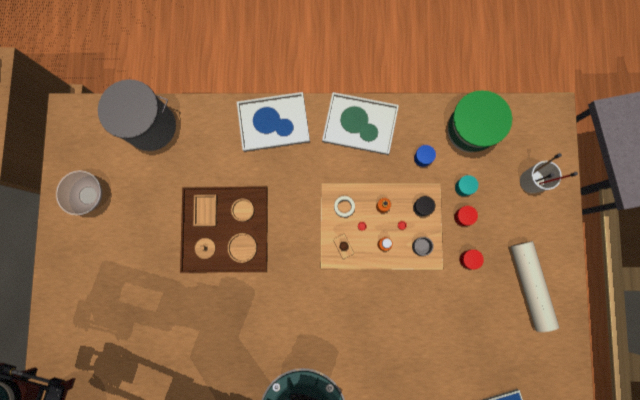

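View pics/scene0.png

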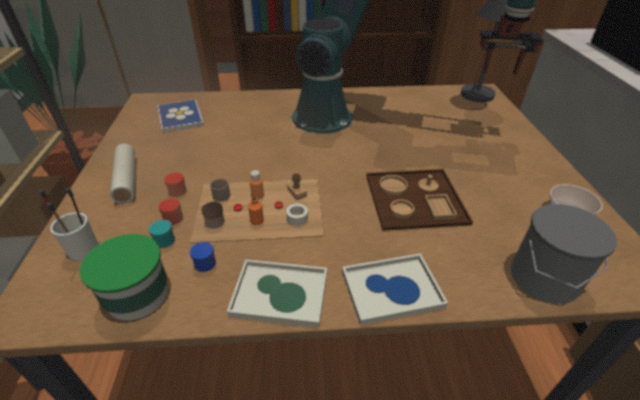

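The top view shows the tray at about (181-267, 187-272): pocket (204,210), narrow cup (242,210), post (205,248), wide cup (242,248). On the board:
- Jar candidates: black lid (424,206); grey rim with dark inside (422,246), probably the open one. The blue, red and turquoise ones lie off the board.
- Bottle candidates: white cap (386,244); dark mouth (383,205).
- Stamp (344,246), tape (344,206).

Next: one close crop to confirm, plus positions.

```bash
cat > h.py <<'E'
from workcell import manip
import cv2,numpy as np
from scipy.spatial.transform import Rotation as Rn
def cam(n):
    c=manip.calibration(n);return 200/np.tan(np.radians(c['vfov']/2)),c['cx'],c['cy'],c
def plane(n,u,v,z):
    f,cx,cy,c=cam(n);R=np.array(c['R']);o=-R.T@np.array(c['t'])
    d=R.T@np.array([(u-cx)/f,(v-cy)/f,1.]);return o+d*(z-o[2])/d[2]
def cloud(n,d):
    f,cx,cy,c=cam(n);v,u=np.mgrid[:400,:640]
    P=np.stack([(u-cx)/f*d,(v-cy)/f*d,d],-1);return (P-np.array(c['t']))@np.array(c['R'])
def tool():
    s=manip.get_state();q=s['tool_rot'];return np.array(s['tcp_pos']),Rn.from_quat([q[1],q[2],q[3],q[0]]).as_matrix(),s
def wrist_plane(u,v,z,p,R):
    f,cx,cy,c=cam('wrist');M=np.array(c['mount'])
    x=np.array([u-cx,v-cy],float);r=np.hypot(*x)+1e-9;th=r/f
    d=R@M[:3,:3]@np.array([*(np.sin(th)*x/r),np.cos(th)]);o=p+R@M[:3,3]
    return o+d*(z-o[2])/d[2]
E
python3 - <<'E'
from h import *
im=cv2.imread('pics/top0.png');d=np.load('pics/top0.npy')
P=cloud('top',d)
for n,(u,v,r) in dict(jar=(424,206,14),ojar=(422,246,14),cap=(386,244,14),obot=(383,205,14),tape=(344,206,14),stamp=(344,246,16)).items():
    Q=P[v-r:v+r+1,u-r:u+r+1].reshape(-1,3);Q=Q[d[v-r:v+r+1,u-r:u+r+1].ravel()>0];zt=np.percentile(Q[:,2],99)
    T=Q[Q[:,2]>zt-.012];A=Q[Q[:,2]>.012]
    print(n,'ztop',round(zt,4),'top',T.mean(0).round(4),(T.min(0)+T.max(0))[:2]/2,np.ptp(T,0).round(3),'centre z',Q[len(Q)//2].round(3))
for n,u,v,z in(('wide',242,248,.021),('narrow',242,210,.021),('post',205,248,.041),('pocket',204,210,.021),('tl',182,187,.014),('tr',268,187,.014),('bl',181,272,.014),('br',268,272,.014)):
    print(n,plane('top',u,v,z).round(3), P[v,u].round(3))
a=cv2.resize(im[178:275,315:448],None,fx=5,fy=5,interpolation=cv2.INTER_CUBIC);b=cv2.resize(im[180:280,175:275],None,fx=4,fy=4,interpolation=cv2.INTER_CUBIC)
cv2.imwrite('pics/cropa.png',a);cv2.imwrite('pics/cropb.png',b)
E
```

```text
jar ztop 0.0607 top [ 0.5782 -0.3379  0.056 ] [ 0.57863196 -0.33865318] [0.054 0.056 0.015] centre z [ 0.577 -0.33   0.055]
ojar ztop 0.0526 top [ 0.4656 -0.3336  0.0482] [ 0.46579754 -0.33345636] [0.05  0.053 0.014] centre z [ 0.467 -0.34   0.008]
cap ztop 0.0912 top [ 0.4705 -0.2264  0.0887] [ 0.47009505 -0.22624904] [0.024 0.024 0.011] centre z [ 0.469 -0.227  0.09 ]
obot ztop 0.0831 top [ 0.5794 -0.2232  0.0806] [ 0.57926836 -0.22198781] [0.016 0.022 0.014] centre z [ 0.576 -0.218  0.084]
tape ztop 0.0382 top [ 0.5772 -0.1126  0.0336] [ 0.57746596 -0.11248796] [0.055 0.057 0.015] centre z [ 0.583 -0.116  0.001]
stamp ztop 0.0707 top [ 0.4629 -0.1108  0.0676] [ 0.46331706 -0.11056234] [0.022 0.025 0.016] centre z [ 0.463 -0.117  0.069]
wide [0.457 0.18  0.021] [0.457 0.182 0.008]
narrow [0.567 0.183 0.021] [0.569 0.186 0.006]
post [0.455 0.281 0.041] [0.456 0.283 0.036]
pocket [0.566 0.294 0.021] [0.568 0.299 0.005]
tl [0.635 0.364 0.014] [0.637 0.369 0.001]
tr [0.636 0.11  0.014] [ 0.639  0.112 -0.001]
bl [0.387 0.356 0.014] [0.387 0.357 0.011]
br [0.389 0.104 0.014] [ 0.389  0.106 -0.002]
```

View pics/cropa.png

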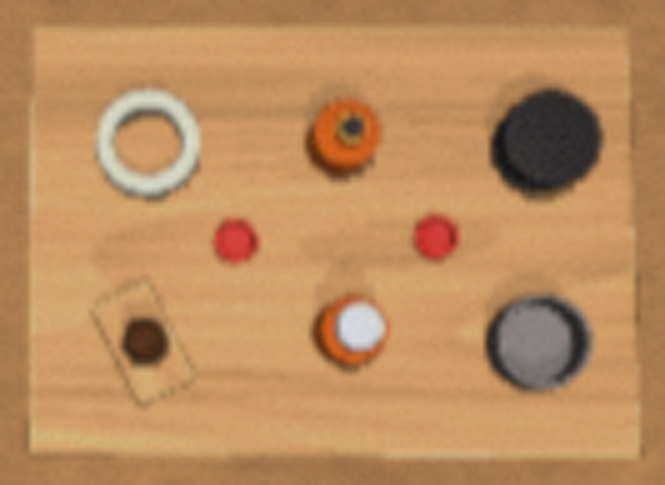

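View pics/cropb.png

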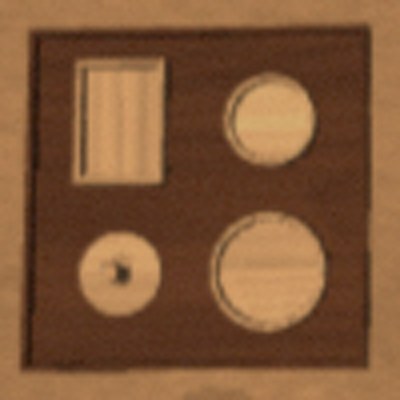

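The crop confirms it: a solid black lid at (424,206) is the closed jar, and the hollow grey one (depth reads 8 mm inside) is open. The white cap at (386,244) marks the closed bottle. The stamp's long axis is yawed about 27° and the pocket's long axis lies about along world x. I'll turn the jaws along world x, so the shift is [-dz, -dx, dy].

Request:
play_rows --increments '[[[0.12,0,0,0,0,0,1],[0.12,0,0,0,0,0,1],[0.12,0,0,0,0,0,1],[0.12,0,0,0,0,0,1],[0.12,0,0,0,0,0,1],[0.12,0,0,0,0,0,1],[0.12,0,0,0,0,0,1],[0.12,0,0,0,0,0,1]]]' --newtons 20

```text
clock: 0.77
tcp_pos: [0.14, 0.5829, 0.1944]
tool_rot: [0.583, 0.399, 0.583, -0.4]
force: [0.1, 0.5, -1.0]
opening: 0.999
```

Request:
play_rows --increments '[[[0.094,0,0,0,0,0,1],[0.094,0,0,0,0,0,1],[0.094,0,0,0,0,0,1],[0.094,0,0,0,0,0,1],[0,0,0,0,-0.03,-0.025,1],[0,0,0,0,-0.03,-0.025,1],[0,0,0,0,-0.03,-0.025,1],[0,0,0,0,-0.03,-0.025,1]]]'

```text
clock: 1.43
tcp_pos: [0.0191, 0.684, 0.1945]
tool_rot: [-0.5, -0.5, -0.499, 0.501]
force: [-0.1, 0.6, 0.4]
opening: 1.002
```

Request:
play_rows --increments '[[[0,0,0,0,-0.028,-0.028,1],[0,0,0,0,-0.028,-0.028,1],[0,0,0,0,-0.028,-0.028,1],[0,0,0,0,-0.028,-0.028,1],[0,0,0,0,-0.028,-0.028,1],[0,0,0,0,-0.028,-0.028,1],[0,0,0,0,-0.028,-0.028,1],[0,0,0,0,-0.028,-0.028,1]]]'

```text
clock: 2.1
tcp_pos: [-0.205, 0.9082, 0.1942]
tool_rot: [-0.5, -0.5, -0.499, 0.5]
force: [-0.4, 2.4, -0.3]
opening: 0.995
```

Tool y came out as world +x and z as world −y, so the shift is [−dz, +dx, −dy]. I'm moving back.

Request:
play_rows --increments '[[[0,0,0,0,0.029,0.027,1],[0,0,0,0,0.029,0.027,1],[0,0,0,0,0.029,0.027,1],[0,0,0,0,0.029,0.027,1],[0,0,0,0,0.029,0.027,1],[0,0,0,0,0.029,0.027,1],[0,0,0,0,0.029,0.027,1],[0,0,0,0,0.029,0.027,1]]]'

```text
clock: 2.77
tcp_pos: [0.0294, 0.6895, 0.1943]
tool_rot: [-0.5, -0.5, -0.5, 0.501]
force: [-0.1, 0.0, 1.1]
opening: 1.002
```

Request:
play_rows --increments '[[[0,0,0,0,0.029,0.027,1],[0,0,0,0,0.029,0.027,1],[0,0,0,0,0.029,0.027,1],[0,0,0,0,0.029,0.027,1],[0,0,0,0,0.029,0.027,1],[0,0,0,0,0.029,0.027,1],[0,0,0,0,0.029,0.027,1],[0,0,0,0,0.029,0.027,1]]]'

```text
clock: 3.43
tcp_pos: [0.2609, 0.4735, 0.1947]
tool_rot: [-0.5, -0.5, -0.5, 0.5]
force: [0.3, 0.4, 0.9]
opening: 1.0
```

```bash
python3 - <<'E'
from h import *
p,R,s=tool();print(p,R.round(2).tolist(),s['joint_positions'])
E
```

```text
[0.26088892 0.47347013 0.19466466] [[-0.0, 1.0, -0.0], [-0.0, -0.0, -1.0], [-1.0, -0.0, 0.0]] [ 9.39416312e-01  2.74337847e-01  1.63824259e+00 -5.95873499e-05
  1.22970421e+00  9.40179076e-01]
```

Request:
play_rows --increments '[[[0,0,0,-0.005,0.031,0.027,1],[0,0,0,-0.005,0.031,0.027,1],[0,0,0,-0.005,0.031,0.027,1],[0,0,0,-0.005,0.031,0.027,1],[0,0,0,-0.005,0.031,0.027,1],[0,0,0,-0.005,0.031,0.027,1],[0,0,0,-0.005,0.031,0.027,1],[0,0,0,-0.005,0.031,0.027,1]]]'

```text
clock: 4.1
tcp_pos: [0.5088, 0.2572, 0.2349]
tool_rot: [-0.5, -0.5, -0.5, 0.501]
force: [0.0, 0.4, -0.0]
opening: 0.996
```

```bash
python3 - <<'E'
from h import *
p,R,s=tool();print(p)
im,d=manip.get_image('wrist');cv2.imwrite('pics/w1.png',im);np.savez('pics/w1.npz',p=p,R=R)
E
```

```text
[0.50876409 0.25719861 0.23490602]
```

View pics/w1.png

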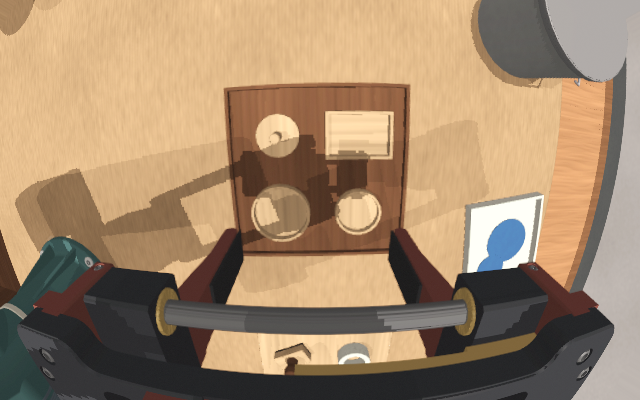

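The wrist view shows the tray: post (277,136), pocket (325-393, 111-159), wide cup centre (280,212), narrow cup centre (357,212).

```bash
python3 - <<'E'
from h import *
w=np.load('pics/w1.npz')
for n,u,v,z in(('postfoot',277,136,.009),('pocket',359,135,.021),('ptl',325,111,.021),('ptr',392,111,.021),('pbr',392,159,.021),('pbl',325,158,.021),('wide',280,212,.021),('narrow',357.5,212,.021),('tl',225,88,.014),('tr',410,85,.014)):
    print(n,wrist_plane(u,v,z,w['p'],w['R']).round(4))
# stamp yaw from top depth
d=np.load('pics/top0.npy');P=cloud('top',d)[228:264,328:362].reshape(-1,3)
Q=P[(P[:,2]>.018)&(P[:,2]<.035)];r=cv2.minAreaRect((Q[:,:2]*1000).astype(np.float32));print(r)
for u,v in((362,226),(402,225)):print(cloud('top',d)[v,u])
E
```

```text
postfoot [0.4572 0.2903 0.009 ]
pocket [0.5663 0.2931 0.021 ]
ptl [0.5214 0.3242 0.021 ]
ptr [0.6097 0.3263 0.021 ]
pbr [0.6126 0.2615 0.021 ]
pbl [0.5217 0.262  0.021 ]
wide [0.4593 0.1854 0.021 ]
narrow [0.5681 0.1852 0.021 ]
tl [0.3883 0.3585 0.014 ]
tr [0.6358 0.3628 0.014 ]
((463.0638122558594, -110.30610656738281), (59.865875244140625, 34.71282958984375), 26.91710090637207)
[ 0.52332751 -0.16500786  0.01271197]
[ 0.52739999 -0.2806694   0.00813503]
```

Request:
play_rows --increments '[[[0,0,0,0,0.0045,0.037,1],[0,0,0,0,0.0045,0.037,1],[0,0,0,0,0.0045,0.037,1],[0,0,0,0,0.0045,0.037,1],[0,0,0,0,0.0045,0.037,1],[0,0,0,0,0.0045,0.037,1],[0,0,0,0,0.0045,0.037,1],[0,0,0,0,0.0045,0.037,1]]]'

```text
clock: 4.82
tcp_pos: [0.543, -0.0385, 0.2347]
tool_rot: [-0.5, -0.5, -0.5, 0.5]
force: [0.5, 0.4, -0.2]
opening: 0.998
```

Request:
play_rows --increments '[[[0,0,0,0,0.0045,0.037,1],[0,0,0,0,0.0045,0.037,1],[0,0,0,0,0.0045,0.037,1],[0,0,0,0,0.0045,0.037,1],[0,0,0,0,0.0045,0.037,1],[0,0,0,0,0.0045,0.037,1],[0,0,0,0,0.0045,0.037,1],[0,0,0,0,0,0,1]]]'

```text
clock: 5.48
tcp_pos: [0.5752, -0.3028, 0.2342]
tool_rot: [-0.5, -0.5, -0.498, 0.502]
force: [0.0, 0.1, -0.4]
opening: 1.0
```

```bash
python3 - <<'E'
from h import *
p,R,s=tool();print(p)
im,d=manip.get_image('wrist');cv2.imwrite('pics/w2.png',im);np.savez('pics/w2.npz',p=p,R=R)
E
```

```text
[ 0.57515795 -0.30284253  0.23415374]
```

View pics/w2.png

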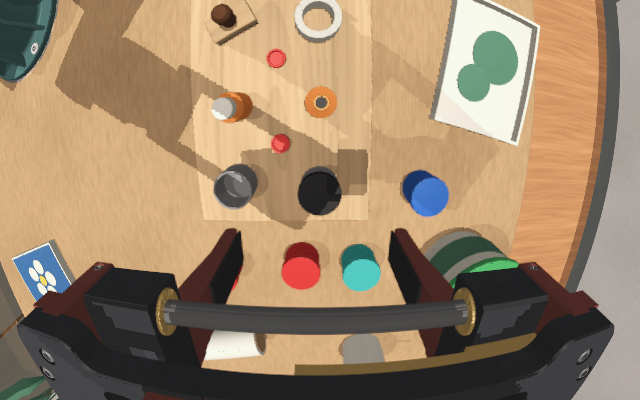

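The wrist view shows the black lid at (320,193), the hollow grey open jar at (236,185), the white cap at (224,108), the dark-mouthed open bottle at (321,102), the tape at (318,17) and the stamp knob at (223,16).

```bash
python3 - <<'E'
from h import *
w=np.load('pics/w2.npz')
for n,u,v,z in(('jar',320,193,.056),('cap',224,108,.089),('tape',318,17,.034),('knob',223,15,.068),('red',301,273,.052),('turq',361,273,.052)):
    print(n,wrist_plane(u,v,z,w['p'],w['R']).round(4))
E
```

```text
jar [ 0.5811 -0.3361  0.056 ]
cap [ 0.4756 -0.2269  0.089 ]
tape [ 0.5797 -0.1155  0.034 ]
knob [ 0.4696 -0.1151  0.068 ]
red [ 0.5545 -0.4556  0.052 ]
turq [ 0.6396 -0.457   0.052 ]
```

Request:
play_rows --increments '[[[0,0,0,0.02,0.0017,0.0114,1],[0,0,0,0.02,0.0017,0.0114,1],[0,0,0,0.02,0.0017,0.0114,1],[0,0,0,0.036,0,0,1],[0,0,0,0.036,0,0,1],[0,0,0,0.036,0,0,1],[0,0,0,0.024,0,0,1],[0,0,0,0.012,0,0,1]]]'

```text
clock: 6.2
tcp_pos: [0.5772, -0.3268, 0.027]
tool_rot: [0.497, 0.5, 0.502, -0.5]
force: [-0.3, 1.0, -0.6]
opening: 0.999
```

Request:
play_rows --increments '[[[0,0,0,0,0,0,1],[0,0,0,0,0,0,0.4],[0,0,0,0,0,0,0.4],[0,0,0,0,0,0,0.4],[0,0,0,0,0,0,0.4],[0,0,0,0,0,0,0.4],[0,0,0,0,0,0,0.4],[0,0,0,0,0,0,0.4]]]' --newtons 25

```text
clock: 6.87
tcp_pos: [0.58, -0.3305, 0.0315]
tool_rot: [0.5, 0.5, 0.499, -0.5]
force: [0.8, 0.6, 0.1]
opening: 0.511
```

Request:
play_rows --increments '[[[0,0,0,0,0,0,0.4],[0,0,0,0,0,0,0.4],[0,0,0,0,0,0,0.4],[0,0,0,0,0,0,0.4],[0,0,0,0,0,0,0.4],[0,0,0,0,0,0,0.4],[0,0,0,0,0,0,0.4],[0,0,0,0,0,0,0.4]]]'

```text
clock: 7.53
tcp_pos: [0.5798, -0.3303, 0.031]
tool_rot: [-0.5, -0.5, -0.5, 0.5]
force: [0.3, -1.0, 0.3]
opening: 0.404
```

```bash
python3 - <<'E'
from h import *
p,R,s=tool();print(p,s['opening'])
im,d=manip.get_image('wrist');cv2.imwrite('pics/w3.png',im)
E
```

```text
[ 0.5798484  -0.33027831  0.03095451] 0.403580990218915
```

View pics/w3.png

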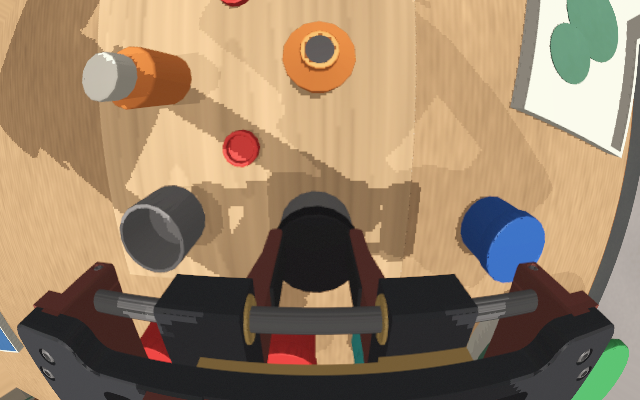

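```bash
python3 - <<'E'
from h import *
p,R,s=tool()
for u,v in((317,248),(316,205),(317,292)):print(wrist_plane(u,v,.056,p,R).round(4))
im,d=manip.get_image('wrist');f,cx,cy,c=cam('wrist')
print(d[215:300:12,317].round(3),(np.array(c['mount'])).round(3).tolist())
t,td=manip.get_image('top');P=cloud('top',td)
Q=P[185:230,405:445].reshape(-1,3);T=Q[(Q[:,2]>.045)&(Q[:,2]<.066)];print(T.min(0),T.max(0))
cv2.imwrite('pics/t1.png',cv2.resize(t[178:275,380:480],None,fx=5,fy=5))
E
```

```text
[ 0.5809 -0.3327  0.056 ]
[ 0.5803 -0.3053  0.056 ]
[ 0.581  -0.3653  0.056 ]
[0.177 0.178 0.181 0.183 0.186 0.19  0.193 0.261] [[-0.001, -0.305, 0.952, -0.19], [1.0, -0.0, 0.001, -0.0], [-0.0, 0.952, 0.305, -0.084], [0.0, 0.0, 0.0, 1.0]]Traceback (most recent call last):
  File "<stdin>", line 7, in <module>
    return umr_minimum(a, axis, None, out, keepdims, initial, where)
ValueError: zero-size array to reduction operation minimum which has no identity
```

Request:
play_rows --increments '[[[0,0,0,0,0,0,0],[0,0,0,0,0,0,0],[0,0,0,0,0,0,0],[0,0,0,0,0,0,0],[0,0,0,0,0,0,0],[0,0,0,0,0,0,0],[0,0,0,0,0,0,0],[0,0,0,0,0,0,0]]]'

```text
clock: 8.35
tcp_pos: [0.5798, -0.3303, 0.031]
tool_rot: [-0.5, -0.5, -0.5, 0.5]
force: [0.4, 0.6, -0.2]
opening: 0.007
```

```bash
python3 - <<'E'
from h import *
im,d=manip.get_image('wrist');cv2.imwrite('pics/w4.png',im)
E
```

```text
(no output)
```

View pics/w4.png

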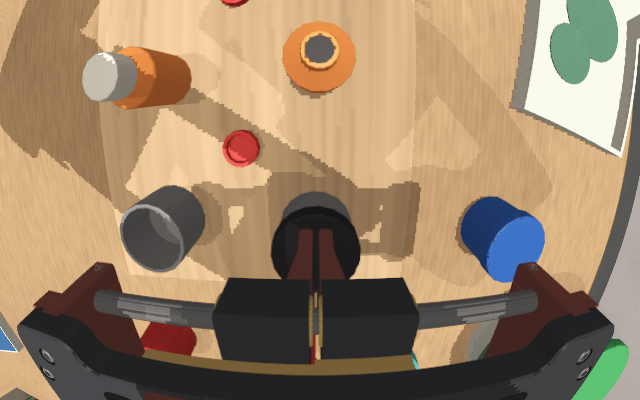

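```bash
python3 - <<'E'
from h import *
im,d=manip.get_image('wrist')
for r in (210,225,232,238,245,260):print(r,d[r,280:360:8].round(3))
f,cx,cy,c=cam('wrist');print(f,cx,cy)
s=manip.get_state();print(s['tcp_pos'],s['joint_positions'],s['force'])
t,td=manip.get_image('top');cv2.imwrite('pics/t1.png',np.hstack([cv2.resize(t[150:280,370:500],None,fx=3,fy=3)]))
sc,sd=manip.get_image('scene');cv2.imwrite('pics/s1.png',cv2.resize(sc[120:280,130:330],None,fx=4,fy=3.75))
E
```

```text
210 [0.233 0.206 0.19  0.185 0.183 0.183 0.186 0.191 0.213 0.232]
225 [0.186 0.179 0.179 0.179 0.179 0.178 0.179 0.178 0.178 0.236]
232 [0.18  0.18  0.181 0.172 0.18  0.172 0.172 0.18  0.18  0.18 ]
238 [0.18  0.181 0.181 0.164 0.173 0.165 0.164 0.182 0.182 0.181]
245 [0.183 0.183 0.184 0.156 0.16  0.156 0.157 0.182 0.183 0.183]
260 [0.185 0.187 0.143 0.142 0.145 0.141 0.141 0.143 0.186 0.187]
309.70691628693146 315.34249536789036 193.69452319794138
[ 0.57982495 -0.33030018  0.03098014] [-6.21199905e-01  6.19166386e-01  1.50757213e+00 -8.35897115e-05
  1.01486268e+00 -6.20089035e-01] [ 0.8243199  -0.58864831  0.95090313]
```

View pics/s1.png

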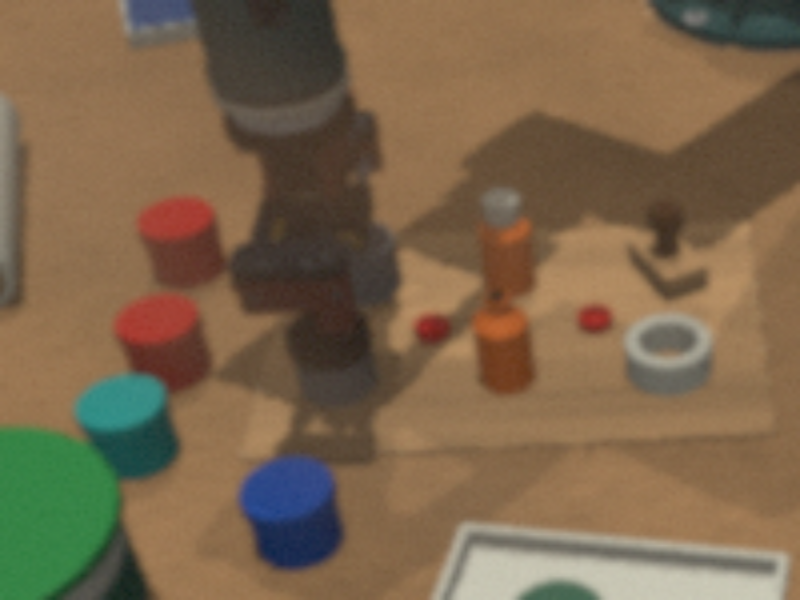

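The fingertips seem to end about 28 mm short of the reported TCP, so they shut above the lid. I'll lift, open and measure the tips in the depth picture.

Request:
play_rows --increments '[[[0,0,0,-0.02,0,0,0],[0,0,0,-0.02,0,0,0],[0,0,0,-0.02,0,0,0],[0,0,0,-0.02,0,0,1],[0,0,0,0,0,0,1],[0,0,0,0,0,0,1],[0,0,0,0,0,0,1],[0,0,0,0,0,0,1]]]'

```text
clock: 9.22
tcp_pos: [0.5788, -0.3296, 0.1094]
tool_rot: [0.499, 0.5, 0.501, -0.5]
force: [-0.5, 0.4, 0.7]
opening: 0.35
```

Request:
play_rows --increments '[[[0,0,0,0,0,0,1],[0,0,0,0,0,0,1],[0,0,0,0,0,0,1],[0,0,0,0,0,0,1],[0,0,0,0,0,0,1],[0,0,0,0,0,0,1],[0,0,0,0,0,0,1],[0,0,0,0,0,0,1]]]'

```text
clock: 9.88
tcp_pos: [0.5799, -0.3303, 0.1111]
tool_rot: [-0.5, -0.5, -0.5, 0.5]
force: [-0.2, -0.1, 0.3]
opening: 0.954
```

```bash
python3 - <<'E'
from h import *
p,R,s=tool();print(p,s['opening'])
im,d=manip.get_image('wrist');np.save('pics/w5.npy',d);cv2.imwrite('pics/w5.png',im)
f,cx,cy,c=cam('wrist');M=np.array(c['mount'])
v,u=np.mgrid[:400,:640];x=u-cx;y=v-cy;r=np.hypot(x,y)+1e-9;th=r/f
C=np.stack([np.tan(th)*x/r*d,np.tan(th)*y/r*d,d],-1);T=C@M[:3,:3].T+M[:3,3]
W=T@R.T+p
print('board z',W[60:120:20,330:370:20,2].round(4).tolist(),'lid',W[225:245:6,300:330:10].round(3).tolist())
for c0,c1 in((200,260),(375,440)):
    Q=T[210:300,c0:c1].reshape(-1,3);Q=Q[(d[210:300,c0:c1].ravel()>0)&(d[210:300,c0:c1].ravel()<.2)]
    o=Q[np.argsort(-Q[:,0])][:12];print(o.round(4)[::3].tolist())
for r in range(214,300,8):print(r,d[r,208:256:6].round(3))
E
```

```text
[ 0.57989738 -0.33030107  0.11105872] 0.9541246641577997
board z [[0.0674, 0.0045], [0.066, 0.0036], [0.0033, 0.0032]] lid [[[0.567, -0.352, 0.057], [0.575, -0.353, 0.055], [0.584, -0.353, 0.055]], [[0.567, -0.358, 0.057], [0.575, -0.358, 0.057], [0.584, -0.358, 0.056]], [[0.564, -0.39, 0.003], [0.575, -0.364, 0.055], [0.584, -0.364, 0.056]], [[0.563, -0.398, 0.0], [0.574, -0.398, 0.0], [0.585, -0.398, -0.0]]]
[[-0.0268, -0.0459, -0.0111], [-0.0274, -0.0483, -0.0113], [-0.0278, -0.0428, -0.0103], [-0.0278, -0.0416, -0.0097]]
[[-0.0269, 0.0427, -0.0099], [-0.0276, 0.0461, -0.0114], [-0.0278, 0.0473, -0.0115], [-0.028, 0.0416, 0.0001]]
214 [0.296 0.269 0.318 0.317 0.318 0.319 0.318 0.317]
222 [0.272 0.32  0.322 0.322 0.321 0.321 0.321 0.321]
230 [0.324 0.323 0.325 0.324 0.172 0.173 0.176 0.325]
238 [0.326 0.325 0.326 0.163 0.163 0.169 0.176 0.327]
246 [0.336 0.334 0.154 0.154 0.156 0.163 0.178 0.335]
254 [0.338 0.147 0.146 0.145 0.15  0.164 0.174 0.338]
262 [0.139 0.14  0.138 0.141 0.148 0.    0.176 0.342]
270 [0.132 0.131 0.133 0.137 0.149 0.159 0.345 0.344]
278 [0.125 0.126 0.129 0.137 0.146 0.161 0.347 0.348]
286 [0.119 0.123 0.128 0.135 0.148 0.35  0.351 0.35 ]
294 [0.115 0.123 0.126 0.135 0.147 0.353 0.354 0.356]
```

Confirmed: the real fingertips sit 27 mm behind the reported TCP, while the camera heights agree with the world. So grasp z = TCP z + 0.046, and for the lid that means TCP z ≈ 0.002.

Request:
play_rows --increments '[[[0,0,0,0,0.001,0.006,1],[0,0,0,0.02,0,0,1],[0,0,0,0.02,0,0,1],[0,0,0,0.02,0,0,1],[0,0,0,0.02,0,0,1],[0,0,0,0.02,0,0,1],[0,0,0,0.009,0,0,1],[0,0,0,0,0,0,1]]]'

```text
clock: 10.6
tcp_pos: [0.5792, -0.3355, -0.0004]
tool_rot: [0.498, 0.5, 0.501, -0.501]
force: [0.6, -0.3, 0.4]
opening: 0.997
```

Request:
play_rows --increments '[[[0,0,0,0,0,0,0.4],[0,0,0,0,0,0,0.4],[0,0,0,0,0,0,0.4],[0,0,0,0,0,0,0.4],[0,0,0,0,0,0,0.4],[0,0,0,0,0,0,0.4],[0,0,0,0,0,0,0.4],[0,0,0,0,0,0,0.4]]]' --newtons 25

```text
clock: 11.27
tcp_pos: [0.5812, -0.3366, 0.0029]
tool_rot: [-0.5, -0.5, -0.499, 0.5]
force: [-1.3, -0.3, 7.0]
opening: 0.63
```

Request:
play_rows --increments '[[[0,0,0,0,0,0,0.4],[0,0,0,-0.01,0,0,0.4],[0,0,0,-0.02,0,0,0.4],[0,0,0,-0.025,0,0,0.4],[0,0,0,-0.03,0,0,0.4],[0,0,0,-0.03,0,0,0.4],[0,0,0,-0.025,0,0,0.4],[0,0,0,0,0,0,0.4]]]'

```text
clock: 11.93
tcp_pos: [0.5841, -0.3384, 0.1484]
tool_rot: [0.503, 0.501, 0.496, -0.5]
force: [1.3, -0.4, -1.1]
opening: 0.631
```

Request:
play_rows --increments '[[[0,0,0,0,-0.0077,-0.0325,0.4],[0,0,0,0,-0.0077,-0.0325,0.4],[0,0,0,0,-0.0077,-0.0325,0.4],[0,0,0,0,-0.0077,-0.0325,0.4],[0,0,0,0,-0.0077,-0.0325,0.4],[0,0,0,0,-0.0077,-0.0325,0.4],[0,0,0,0,-0.0077,-0.0325,0.4],[0,0,0,0,-0.0077,-0.0325,0.4]]]'

```text
clock: 12.6
tcp_pos: [0.518, -0.0745, 0.1411]
tool_rot: [-0.499, -0.5, -0.5, 0.501]
force: [-0.8, -0.3, -1.5]
opening: 0.631
```

Request:
play_rows --increments '[[[0,0,0,0,-0.0077,-0.0325,0.4],[0,0,0,0,-0.0077,-0.0325,0.4],[0,0,0,0,-0.0077,-0.0325,0.4],[0,0,0,0,-0.0077,-0.0325,0.4],[0,0,0,0,-0.0077,-0.0325,0.4],[0,0,0,0,-0.0077,-0.0325,0.4],[0,0,0,0,-0.0077,-0.0325,0.4],[0,0,0,0,-0.0077,-0.0325,0.4]]]'

```text
clock: 13.27
tcp_pos: [0.4567, 0.1852, 0.1413]
tool_rot: [-0.5, -0.5, -0.5, 0.501]
force: [0.4, 0.2, -1.4]
opening: 0.63
```

```bash
python3 - <<'E'
from h import *
im,d=manip.get_image('wrist');cv2.imwrite('pics/w6.png',im);s=manip.get_state();print(s['tcp_pos'],s['opening'],s['force'])
E
```

```text
[0.4552059  0.19034791 0.14133615] 0.6326319598938398 [-0.07797498  4.70308304 -1.81102039]
```

View pics/w6.png

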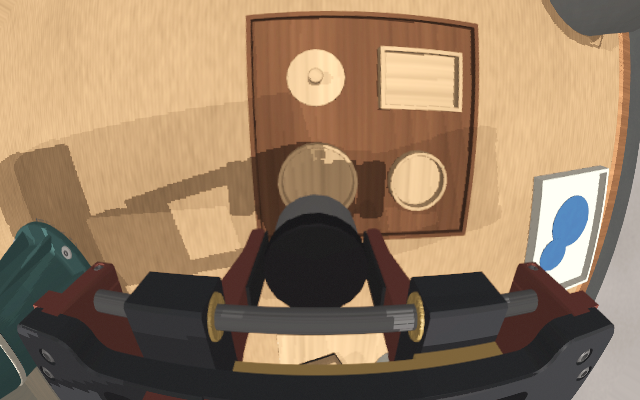

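Request:
play_rows --increments '[[[0,0,0,0,0,0,0.4],[0,0,0,0.02,0,0,0.4],[0,0,0,0.03,0,0,0.4],[0,0,0,0.03,0,0,0.4],[0,0,0,0.025,0,0,0.4],[0,0,0,0.015,0,0,0.4],[0,0,0,0.007,0,0,0.4],[0,0,0,0,0,0,0.4]]]'

```text
clock: 13.98
tcp_pos: [0.4568, 0.1825, 0.0133]
tool_rot: [-0.499, -0.499, -0.5, 0.502]
force: [-0.5, 1.1, -1.2]
opening: 0.631
```

Request:
play_rows --increments '[[[0,0,0,0.003,0,0,0.4],[0,0,0,0.002,0,0,0.4],[0,0,0,0,0,0,0.4],[0,0,0,0,0,0,0.4],[0,0,0,0,0,0,0.4],[0,0,0,0,0,0,0.4],[0,0,0,0,0,0,0.4],[0,0,0,0,0,0,0.4]]]'

```text
clock: 14.65
tcp_pos: [0.4583, 0.1839, 0.0101]
tool_rot: [0.5, 0.5, 0.5, -0.5]
force: [-0.0, 0.0, -1.0]
opening: 0.632
```

Request:
play_rows --increments '[[[0,0,0,0.001,0,0,0.4],[0,0,0,0.001,0,0,0.4],[0,0,0,0.001,0,0,0.4],[0,0,0,0,0,0,0.4],[0,0,0,0,0,0,1],[0,0,0,0,0,0,1],[0,0,0,0,0,0,1],[0,0,0,0,0,0,1]]]'

```text
clock: 15.32
tcp_pos: [0.4582, 0.1838, 0.0068]
tool_rot: [-0.5, -0.5, -0.5, 0.5]
force: [-0.4, 0.6, 0.1]
opening: 0.896
```

Request:
play_rows --increments '[[[0,0,0,0,0,0,1],[0,0,0,0,0,0,1],[0,0,0,-0.02,0,0,1],[0,0,0,-0.03,0,0,1],[0,0,0,-0.03,0,0,1],[0,0,0,-0.03,0,0,1],[0,0,0,-0.02,0,0,1],[0,0,0,0,0,0,1]]]'

```text
clock: 15.98
tcp_pos: [0.4613, 0.1847, 0.141]
tool_rot: [0.501, 0.503, 0.498, -0.498]
force: [0.9, -0.5, 0.0]
opening: 0.999
```

Request:
play_rows --increments '[[[0,0,0,0,0.0012,0.0343,1],[0,0,0,0,0.0012,0.0343,1],[0,0,0,0,0.0012,0.0343,1],[0,0,0,0,0.0012,0.0343,1],[0,0,0,0,0.0012,0.0343,1],[0,0,0,0,0.0012,0.0343,1],[0,0,0,0,0.0012,0.0343,1],[0,0,0,0,0.0012,0.0343,1]]]'

```text
clock: 16.65
tcp_pos: [0.4665, -0.092, 0.1359]
tool_rot: [-0.499, -0.5, -0.5, 0.501]
force: [0.7, 0.4, -0.1]
opening: 0.999
```

Request:
play_rows --increments '[[[0,0,0,0,0.0012,0.0343,1],[0,0,0,0,0.0012,0.0343,1],[0,0,0,0,0.0012,0.0343,1],[0,0,0,0,0.0012,0.0343,1],[0,0,0,0,0,0,1],[0,0,0,0,0,0,1],[0,0,0,0,0,0,1],[0,0,0,0,0,0,1]]]'

```text
clock: 17.32
tcp_pos: [0.4714, -0.2261, 0.1363]
tool_rot: [0.499, 0.5, 0.501, -0.5]
force: [-0.4, 0.4, -0.4]
opening: 1.0
```

```bash
python3 - <<'E'
from h import *
p,R,s=tool();print(p)
im,d=manip.get_image('wrist');cv2.imwrite('pics/w7.png',im)
f,cx,cy,c=cam('wrist');M=np.array(c['mount'])
v,u=np.mgrid[:400,:640];x=u-cx;y=v-cy;r=np.hypot(x,y)+1e-9;th=r/f
W=(np.stack([np.tan(th)*x/r*d,np.tan(th)*y/r*d,d],-1)@M[:3,:3].T+M[:3,3])@R.T+p
m=(d>0)&(abs(W[...,0]-.473)<.028)&(abs(W[...,1]+.227)<.03)&(W[...,2]>.083)&(W[...,2]<.095)
print(m.sum(),(W[m].min(0)+W[m].max(0))/2,np.ptp(W[m],0))
t,td=manip.get_image('top');Q=cloud('top',td)
m=(abs(Q[...,0]-.458)<.045)&(abs(Q[...,1]-.183)<.045)&(Q[...,2]>.045);print('jar',Q[m].mean(0),(Q[m].min(0)+Q[m].max(0))/2,np.median(Q[m][:,2]))
E
```

```text
[ 0.47135212 -0.22613094  0.1362535 ]
752 [ 0.47195423 -0.22656821  0.08696831] [0.0245869  0.02531453 0.00779408]
jar [0.45654294 0.18059486 0.06058628] [0.45703263 0.18115753 0.05738324] 0.060539941874606415
```

The jar is seated (lid top 0.0605, expected 0.061). The bottle lies directly below, so I'll take it.

Request:
play_rows --increments '[[[0,0,0,0.02,0,0,1],[0,0,0,0.028,0,0,1],[0,0,0,0.028,0,0,1],[0,0,0,0.028,0,0,1],[0,0,0,0.02,0,0,1],[0,0,0,0.012,0,0,1],[0,0,0,0,0,0,1],[0,0,0,0,0,0,0.2]]]'

```text
clock: 18.08
tcp_pos: [0.4718, -0.2266, 0.0007]
tool_rot: [0.5, 0.5, 0.501, -0.5]
force: [-0.2, 0.3, 1.1]
opening: 0.955
```

Request:
play_rows --increments '[[[0,0,0,0,0,0,0.2],[0,0,0,0,0,0,0.2],[0,0,0,0,0,0,0.2],[0,0,0,0,0,0,0.2],[0,0,0,0,0,0,0.2],[0,0,0,0,0,0,0.2],[0,0,0,0,0,0,0.2],[0,0,0,0,0,0,0.2]]]' --newtons 25

```text
clock: 18.75
tcp_pos: [0.4722, -0.2279, 0.0012]
tool_rot: [-0.5, -0.5, -0.5, 0.5]
force: [-0.8, 1.0, 2.5]
opening: 0.429
```

Request:
play_rows --increments '[[[0,0,0,-0.01,0,0,0.2],[0,0,0,-0.02,0,0,0.2],[0,0,0,-0.03,0,0,0.2],[0,0,0,-0.03,0,0,0.2],[0,0,0,-0.02,0,0,0.2],[0,0,0,-0.01,0,0,0.2],[0,0,0,0,0.003,-0.014,0.2],[0,0,0,0,0.005,-0.024,0.2]]]'

```text
clock: 19.42
tcp_pos: [0.4808, -0.1915, 0.122]
tool_rot: [-0.5, -0.501, -0.498, 0.501]
force: [0.0, -0.1, -1.3]
opening: 0.428
```

Request:
play_rows --increments '[[[0,0,0,0,0.008,-0.034,0.2],[0,0,0,0,0.008,-0.034,0.2],[0,0,0,0,0.008,-0.034,0.2],[0,0,0,0,0.008,-0.034,0.2],[0,0,0,0,0.008,-0.034,0.2],[0,0,0,0,0.008,-0.034,0.2],[0,0,0,0,0.008,-0.034,0.2],[0,0,0,0,0.008,-0.034,0.2]]]'

```text
clock: 20.08
tcp_pos: [0.5439, 0.0839, 0.1205]
tool_rot: [-0.499, -0.5, -0.5, 0.501]
force: [0.0, -1.1, -0.2]
opening: 0.425
```

Request:
play_rows --increments '[[[0,0,0,0,0.008,-0.034,0.2],[0,0,0,0,0.008,-0.034,0.2],[0,0,0,0,0.008,-0.034,0.2],[0,0,0,0,0,0,0.2],[0,0,0,0,0,0,0.2],[0,0,0,0,0,0,0.2],[0,0,0,0,0,0,0.2],[0,0,0,0,0,0,0.2]]]'

```text
clock: 20.75
tcp_pos: [0.5681, 0.1827, 0.1208]
tool_rot: [-0.499, -0.5, -0.499, 0.501]
force: [0.5, -0.4, -1.3]
opening: 0.427
```

Request:
play_rows --increments '[[[0,0,0,0.02,0,0.001,0.2],[0,0,0,0.03,0,0,0.2],[0,0,0,0.03,0,0,0.2],[0,0,0,0.02,0,0,0.2],[0,0,0,0.01,0,0,0.2],[0,0,0,0.004,0,0,0.2],[0,0,0,0.001,0,0,0.2],[0,0,0,0,0,0,0.2]]]'

```text
clock: 21.42
tcp_pos: [0.5693, 0.1826, 0.0068]
tool_rot: [0.5, 0.501, 0.499, -0.5]
force: [0.6, -0.3, -0.4]
opening: 0.427
```

Request:
play_rows --increments '[[[0,0,0,0,0,0,0.2],[0,0,0,0,0,0,0.2],[0,0,0,0,0,0,1],[0,0,0,0,0,0,1],[0,0,0,0,0,0,1],[0,0,0,0,0,0,1],[0,0,0,0,0,0,1],[0,0,0,0,0,0,1]]]'

```text
clock: 22.08
tcp_pos: [0.5685, 0.1832, 0.0059]
tool_rot: [-0.5, -0.5, -0.5, 0.5]
force: [0.5, 0.1, 0.1]
opening: 0.843
```

Request:
play_rows --increments '[[[0,0,0,0,0,0,1],[0,0,0,-0.01,0,0,1],[0,0,0,-0.025,0,0,1],[0,0,0,-0.03,0,0,1],[0,0,0,-0.03,0,0,1],[0,0,0,-0.025,0,0,1],[0,0,0,-0.01,0,0,1],[0,0,0,0,0,0,1]]]'

```text
clock: 22.75
tcp_pos: [0.5708, 0.1836, 0.1392]
tool_rot: [0.501, 0.502, 0.499, -0.498]
force: [0.9, -0.1, 0.2]
opening: 0.995
```

Request:
play_rows --increments '[[[0,0,0,0,-0.0115,0.0328,1],[0,0,0,0,-0.0115,0.0328,1],[0,0,0,0,-0.0115,0.0328,1],[0,0,0,0,-0.0115,0.0328,1],[0,0,0,0,-0.0115,0.0328,1],[0,0,0,0,-0.0115,0.0328,1],[0,0,0,0,-0.0115,0.0328,1],[0,0,0,0,-0.0115,0.0328,1]]]'

```text
clock: 23.42
tcp_pos: [0.4741, -0.0801, 0.1344]
tool_rot: [0.499, 0.5, 0.501, -0.501]
force: [0.2, -0.7, -0.5]
opening: 1.0
```

Request:
play_rows --increments '[[[0,0,0,0,-0.0115,0.0328,1],[0,0,0,0,0,0,1],[0,0,0,0,0,0,1],[0,0,0,0,0,0,1],[0,0,0,0,0,0,1],[0,0,0,0,0,0,1],[0,0,0,0,0,0,1],[0,0,0,0,0,0,1]]]'

```text
clock: 24.08
tcp_pos: [0.465, -0.1111, 0.1359]
tool_rot: [0.5, 0.5, 0.5, -0.5]
force: [0.2, 0.5, -0.4]
opening: 0.998
```

```bash
cat >> h.py <<'E'
def wcloud():
    p,R,s=tool();im,d=manip.get_image('wrist')
    f,cx,cy,c=cam('wrist');M=np.array(c['mount'])
    v,u=np.mgrid[:400,:640];x=u-cx;y=v-cy;r=np.hypot(x,y)+1e-9;th=r/f
    W=(np.stack([np.tan(th)*x/r*d,np.tan(th)*y/r*d,d],-1)@M[:3,:3].T+M[:3,3])@R.T+p
    W[d<=0]=np.nan;return im,W,p,R
def box(W,x,y,h,z0,z1):
    Q=W[(abs(W[...,0]-x)<h)&(abs(W[...,1]-y)<h)&(W[...,2]>z0)&(W[...,2]<z1)];return Q
E
python3 - <<'E'
from h import *
im,W,p,R=wcloud();cv2.imwrite('pics/w8.png',im);print(p)
Q=box(W,.465,-.112,.03,.050,.072);print('knob',len(Q),(Q.min(0)+Q.max(0))/2,np.ptp(Q,0))
Q=box(W,.465,-.112,.045,.019,.03);print('block',cv2.minAreaRect((Q[:,:2]*1000).astype(np.float32)))
t,td=manip.get_image('top');C=cloud('top',td)
Q=box(C,.568,.183,.03,.083,.105);print('cap',(Q.min(0)+Q.max(0))/2,np.median(Q[:,2]),Q[:,2].max())
Q=box(C,.567,.29,.06,.016,.03);print('pocket',cv2.minAreaRect((Q[:,:2]*1000).astype(np.float32)))
E
```

```text
[ 0.46503404 -0.11109011  0.13591578]
knob 703 [ 0.46430497 -0.10980125  0.06089962] [0.02465753 0.02550678 0.02135608]
block ((464.8219299316406, -110.54874420166016), (62.25668716430664, 37.004207611083984), 27.297571182250977)
cap [0.56806431 0.18295401 0.09235157] 0.093584319120499 0.09992087242405912
pocket ((565.14208984375, 292.3526306152344), (89.94912719726562, 64.9598617553711), 2.0197832584381104)
```

Request:
play_rows --increments '[[[0,0,0,0.02,0,-0.001,1],[0,0,0,0.028,0,0,1],[0,0,0,0.028,0,0,1],[0,0,0,0.025,0,0,1],[0,0,0,0.016,0,0,1],[0,0,0,0.008,0,0,1],[0,0,0,0,0,0,0.1],[0,0,0,0,0,0,0.1]]]'

```text
clock: 24.85
tcp_pos: [0.465, -0.1109, 0.0111]
tool_rot: [-0.5, -0.5, -0.5, 0.5]
force: [-0.7, -0.2, -0.3]
opening: 0.886
```

Request:
play_rows --increments '[[[0,0,0,0,0,0,0.1],[0,0,0,0,0,0,0.1],[0,0,0,0,0,0,0.1],[0,0,0,0,0,0,0.1],[0,0,0,0,0,0,0.1],[0,0,0,0,0,0,0.1],[0,0,0,0,0,0,0.1],[0,0,0,0,0,0,0.1]]]' --newtons 25

```text
clock: 25.52
tcp_pos: [0.4647, -0.111, 0.011]
tool_rot: [-0.5, -0.5, -0.5, 0.5]
force: [-1.3, 0.1, -0.4]
opening: 0.287
```

Request:
play_rows --increments '[[[0,0,0,-0.01,0,0,0.1],[0,0,0,-0.02,0,0,0.1],[0,0,0,-0.03,0,0,0.1],[0,0,0,-0.03,0,0,0.1],[0,0,0,-0.03,0,0,0.1],[0,0,0,-0.02,0,0,0.1],[0,0,0,0,0,0,0.1],[0,0,0,0,0.004,-0.016,0.1]]]'

```text
clock: 26.18
tcp_pos: [0.4696, -0.0969, 0.152]
tool_rot: [0.501, 0.501, 0.498, -0.501]
force: [0.7, 0.9, -1.2]
opening: 0.284
```

Request:
play_rows --increments '[[[0,0,0,0,0.008,-0.032,0.1],[0,0,0,0,0.008,-0.032,0.1],[0,0,0,0,0.008,-0.032,0.1],[0,0,0,0,0.008,-0.032,0.1],[0,0,0,0,0.008,-0.032,0.1],[0,0,0,0,0.008,-0.032,0.1],[0,0,0,0,0.008,-0.032,0.1],[0,0,0,0,0.008,-0.032,0.1]]]'

```text
clock: 26.85
tcp_pos: [0.5322, 0.1625, 0.1495]
tool_rot: [-0.499, -0.5, -0.5, 0.501]
force: [0.3, -0.2, -1.4]
opening: 0.284
```

Request:
play_rows --increments '[[[0,0,0,0,0.008,-0.033,0.1],[0,0,0,0,0.008,-0.033,0.1],[0,0,0,0,0.008,-0.033,0.1],[0,0,0,0,0.008,-0.032,0.1],[0.113,0,0,0,0,0,0.1],[0.113,0,0,0,0,0,0.1],[0.113,0,0,0,0,0,0.1],[0.113,0,0,0,0,0,0.1]]]'

```text
clock: 27.52
tcp_pos: [0.5641, 0.292, 0.1489]
tool_rot: [-0.373, -0.599, -0.374, 0.601]
force: [0.0, -0.0, -0.7]
opening: 0.286
```

```bash
python3 - <<'E'
from h import *
im,W,p,R=wcloud();cv2.imwrite('pics/w9.png',im);p,R,s=tool();print(p,R.round(3).tolist(),s['opening'])
E
```

```text
[0.56413949 0.29181355 0.14898315] [[-0.003, 0.894, -0.448], [-0.001, -0.448, -0.894], [-1.0, -0.002, 0.002]] 0.282529225367018
```

View pics/w9.png

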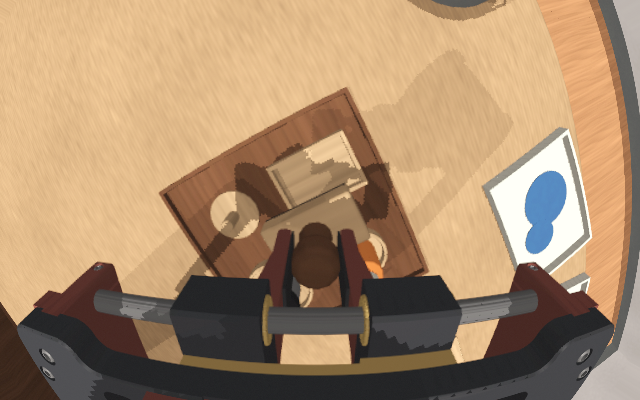

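The stamp (knob at (318,255)) is held square to the pocket at (317,168), so I'll lower it.

Request:
play_rows --increments '[[[0,0,0,0.02,0,0,0.1],[0,0,0,0.03,0,0,0.1],[0,0,0,0.03,0,0,0.1],[0,0,0,0.025,0,0,0.1],[0,0,0,0.015,0,0,0.1],[0,0,0,0.01,0,0,0.1],[0,0,0,0.004,0,0,0.1],[0,0,0,0,0,0,0.1]]]'

```text
clock: 28.23
tcp_pos: [0.564, 0.2916, 0.0163]
tool_rot: [-0.375, -0.598, -0.376, 0.6]
force: [0.2, -0.2, -0.7]
opening: 0.286
```

Request:
play_rows --increments '[[[0,0,0,0,0,0,0.1],[0,0,0,0,0,0,0.1],[0,0,0,0,0,0,0.7],[0,0,0,0,0,0,0.7],[0,0,0,0,0,0,0.7],[0,0,0,0,0,0,0.7],[0,0,0,0,0,0,0.7],[0,0,0,0,0,0,0.7]]]'

```text
clock: 28.9
tcp_pos: [0.5652, 0.2919, 0.017]
tool_rot: [0.375, 0.6, 0.375, -0.599]
force: [0.3, -0.5, -0.1]
opening: 0.685
```

Request:
play_rows --increments '[[[0,0,0,-0.01,0,0,0.7],[0,0,0,-0.02,0,0,0.8],[0,0,0,-0.03,0,0,1],[0,0,0,-0.03,0,0,1],[0,0,0,-0.03,0,0,1],[0,0,0,0,0,0,1],[0,0,0,0,0,0,1],[0,0,0,0,0,0,1]]]'

```text
clock: 29.57
tcp_pos: [0.5647, 0.2918, 0.137]
tool_rot: [-0.375, -0.599, -0.375, 0.6]
force: [-0.5, -0.5, 0.5]
opening: 1.0
```

Request:
play_rows --increments '[[[-0.113,0,0,0,0,0,1],[-0.113,0,0,0,0,0,1],[-0.113,0,0,0,0,0,1],[-0.113,0,0,0,0,0,1],[0,0,0,0,0.0011,0.0338,1],[0,0,0,0,0.0011,0.0338,1],[0,0,0,0,0.0011,0.0338,1],[0,0,0,0,0.0011,0.0338,1]]]'

```text
clock: 30.23
tcp_pos: [0.5676, 0.1553, 0.135]
tool_rot: [-0.499, -0.499, -0.501, 0.501]
force: [0.4, 0.1, 0.4]
opening: 1.002
```

Request:
play_rows --increments '[[[0,0,0,0,0.0011,0.0338,1],[0,0,0,0,0.0011,0.0338,1],[0,0,0,0,0.0011,0.0338,1],[0,0,0,0,0.0011,0.0338,1],[0,0,0,0,0.0011,0.0338,1],[0,0,0,0,0.0011,0.0338,1],[0,0,0,0,0.0011,0.0338,1],[0,0,0,0,0.0011,0.0338,1]]]'

```text
clock: 30.9
tcp_pos: [0.5762, -0.1149, 0.1351]
tool_rot: [0.499, 0.5, 0.501, -0.501]
force: [0.4, -0.2, -0.5]
opening: 1.003
```

Request:
play_rows --increments '[[[0,0,0,0,0,0,1],[0,0,0,0,0,0,1],[0,0,0,0,0,0,1],[0,0,0,0,0,0,1],[0,0,0,0,0,0,1],[0,0,0,0,0,0,1],[0,0,0,0,0,0,1],[0,0,0,0,0,0,1]]]'

```text
clock: 31.57
tcp_pos: [0.578, -0.113, 0.1371]
tool_rot: [0.5, 0.5, 0.5, -0.5]
force: [-0.0, -0.2, -0.3]
opening: 0.996
```

```bash
python3 - <<'E'
from h import *
im,W,p,R=wcloud();cv2.imwrite('pics/w10.png',im);print(p,R.round(3).tolist())
Q=box(W,.578,-.114,.04,.025,.045);print('tape',len(Q),(Q.min(0)+Q.max(0))/2,np.ptp(Q,0),np.median(Q[:,2]))
t,td=manip.get_image('top');C=cloud('top',td)
Q=box(C,.565,.292,.03,.06,.09);print('knob',(Q.min(0)+Q.max(0))/2,Q[:,2].max(),np.median(Q[:,2]))
Q=box(C,.456,.288,.02,.028,.06);print('post',len(Q),(Q.min(0)+Q.max(0))/2 if len(Q) else 0)
cv2.imwrite('pics/t3.png',cv2.resize(t[180:280,175:275],None,fx=4,fy=4,interpolation=cv2.INTER_CUBIC))
E
```

```text
[ 0.57804641 -0.11301817  0.13708095] [[0.0, 1.0, 0.0], [-0.0, 0.0, -1.0], [-1.0, 0.0, 0.0]]
tape 1644 [ 0.57993961 -0.11279503  0.03060175] [0.05783808 0.05913883 0.01116997] 0.033669373181833065
knob [0.5635582  0.2903396  0.07169336] 0.08246513145882103 0.07306294565732492
post 25 [0.45543438 0.28920819 0.03766408]
```

View pics/t3.png

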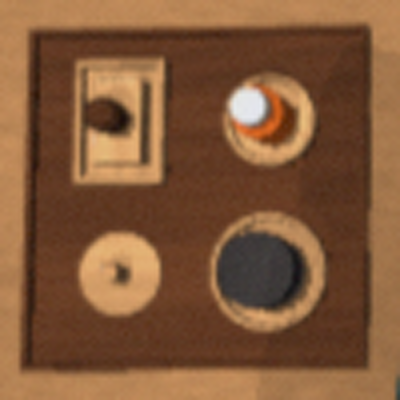

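The tray picture shows the jar lid at (258,270), the bottle cap at (248,105) and the stamp in the pocket at (115,118), all seated at the right heights. Now the tape.

Request:
play_rows --increments '[[[0,0,0,0.025,0.002,0,1],[0,0,0,0.035,0,0,1],[0,0,0,0.035,0,0,1],[0,0,0,0.03,0,0,1],[0,0,0,0.015,0,0,1],[0,0,0,0.01,0,0,1],[0,0,0,0.004,0,0,1],[0,0,0,0,0,0,0.4]]]'

```text
clock: 32.33
tcp_pos: [0.5799, -0.1137, -0.0174]
tool_rot: [-0.5, -0.5, -0.5, 0.5]
force: [-0.5, -0.1, 0.0]
opening: 0.959
```

Request:
play_rows --increments '[[[0,0,0,0,0,0,0.4],[0,0,0,0,0,0,0.4],[0,0,0,0,0,0,0.4],[0,0,0,0,0,0,0.4],[0,0,0,0,0,0,0.4],[0,0,0,0,0,0,0.4],[0,0,0,0,0,0,0.4],[0,0,0,0,0,0,0.4]]]' --newtons 20

```text
clock: 33.0
tcp_pos: [0.5808, -0.114, -0.0159]
tool_rot: [0.5, 0.501, 0.499, -0.5]
force: [-0.7, -0.3, 5.5]
opening: 0.675
```

Request:
play_rows --increments '[[[0,0,0,-0.01,0,0,0.4],[0,0,0,-0.02,0,0,0.4],[0,0,0,-0.03,0,0,0.4],[0,0,0,-0.03,0,0,0.4],[0,0,0,-0.03,0,0,0.4],[0,0,0,-0.02,0,0,0.4],[0,0,0,-0.01,0,0,0.4],[0,0,0,0,-0.005,-0.016,0.4]]]'

```text
clock: 33.67
tcp_pos: [0.578, -0.1002, 0.1361]
tool_rot: [0.502, 0.502, 0.497, -0.5]
force: [0.4, 0.7, 0.1]
opening: 0.677
```

Request:
play_rows --increments '[[[0,0,0,0,-0.01,-0.032,0.4],[0,0,0,0,-0.01,-0.032,0.4],[0,0,0,0,-0.01,-0.032,0.4],[0,0,0,0,-0.01,-0.032,0.4],[0,0,0,0,-0.01,-0.032,0.4],[0,0,0,0,-0.01,-0.032,0.4],[0,0,0,0,-0.01,-0.032,0.4],[0,0,0,0,-0.01,-0.032,0.4]]]'

```text
clock: 34.33
tcp_pos: [0.4923, 0.1602, 0.1315]
tool_rot: [-0.499, -0.499, -0.5, 0.501]
force: [0.2, -0.0, -0.6]
opening: 0.671
```

Request:
play_rows --increments '[[[0,0,0,0,-0.01,-0.032,0.4],[0,0,0,0,-0.01,-0.032,0.4],[0,0,0,0,-0.01,-0.032,0.4],[0,0,0,0,-0.01,-0.032,0.4],[0,0,0,0,0,-0.003,0.4],[0,0,0,0,0,0,0.4],[0,0,0,0,0,0,0.4],[0,0,0,0,0,0,0.4]]]'

```text
clock: 35.0
tcp_pos: [0.4548, 0.2883, 0.1322]
tool_rot: [-0.5, -0.5, -0.5, 0.501]
force: [-0.6, 0.9, -1.0]
opening: 0.678
```

```bash
python3 - <<'E'
from h import *
im,W,p,R=wcloud();cv2.imwrite('pics/w11.png',im[:300]);print(p,tool()[2]['opening'])
E
```

```text
[0.45478091 0.28830662 0.13223773] 0.6750783052771219
```

View pics/w11.png

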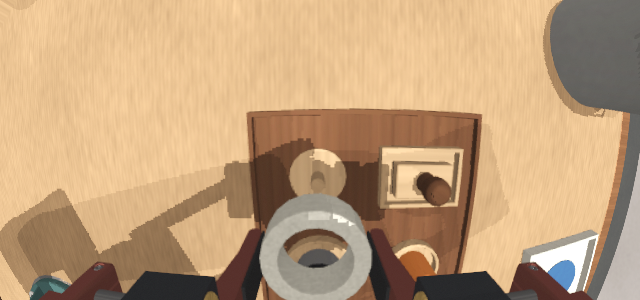

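Tape held level at (316,250); post foot at (318,176) straight ahead of it. Lowering in two steps.

Request:
play_rows --increments '[[[0,0,0,0.02,0.001,0,0.4],[0,0,0,0.025,0,0,0.4],[0,0,0,0.025,0,0,0.4],[0,0,0,0.02,0,0,0.4],[0,0,0,0.015,0,0,0.4],[0,0,0,0.01,0,0,0.4],[0,0,0,0,0,0,0.4],[0,0,0,0,0,0,0.4]]]'

```text
clock: 35.72
tcp_pos: [0.4565, 0.2887, 0.0179]
tool_rot: [-0.499, -0.5, -0.5, 0.501]
force: [0.5, 0.1, -0.2]
opening: 0.674
```

Request:
play_rows --increments '[[[0,0,0,0.006,0,0,0.4],[0,0,0,0.006,0,0,0.4],[0,0,0,0.006,0,0,0.4],[0,0,0,0.005,0,0,0.4],[0,0,0,0.003,0,0,0.4],[0,0,0,0.002,0,0,0.4],[0,0,0,0,0,0,0.4],[0,0,0,0,0,0,0.4]]]'

```text
clock: 36.38
tcp_pos: [0.4563, 0.2895, -0.0101]
tool_rot: [-0.5, -0.5, -0.5, 0.5]
force: [-0.0, -0.5, -0.9]
opening: 0.673
```

Request:
play_rows --increments '[[[0,0,0,0.001,0,0,0.4],[0,0,0,0,0,0,0.4],[0,0,0,0,0,0,0.8],[0,0,0,0,0,0,0.8],[0,0,0,0,0,0,0.8],[0,0,0,0,0,0,0.8],[0,0,0,0,0,0,0.8],[0,0,0,0,0,0,0.8]]]'

```text
clock: 37.05
tcp_pos: [0.4564, 0.2895, -0.011]
tool_rot: [-0.5, -0.5, -0.5, 0.5]
force: [-0.4, 0.2, 1.0]
opening: 0.799
```

Request:
play_rows --increments '[[[0,0,0,-0.01,0,0,0.8],[0,0,0,-0.02,0,0,0.8],[0,0,0,-0.03,0,0,0.8],[0,0,0,-0.03,0,0,0.8],[0,0,0,-0.04,0,0,0.8],[0,0,0,-0.04,0,0,0.8],[0,0,0,-0.03,0,0,0.8],[0,0,0,0,0,0,0.8]]]'

```text
clock: 37.72
tcp_pos: [0.4604, 0.2915, 0.1965]
tool_rot: [0.501, 0.504, 0.498, -0.496]
force: [-0.1, 0.1, -0.9]
opening: 0.802
```

Request:
play_rows --increments '[[[0,0,0,0,0,-0.02,0.8],[0,0,0,0,0,-0.02,0.8],[0,0,0,0,0,-0.02,0.8],[0,0,0,0,0,-0.02,0.8],[0,0,0,0,0,-0.02,0.8],[0,0,0,0,0,-0.02,0.8],[0,0,0,0,0,0,0.8],[0,0,0,0,0,0,0.8]]]'

```text
clock: 38.38
tcp_pos: [0.4559, 0.4097, 0.1885]
tool_rot: [-0.5, -0.499, -0.5, 0.5]
force: [-0.8, -0.7, -0.9]
opening: 0.796
```

```bash
python3 - <<'E'
from h import *
t,td=manip.get_image('top');C=cloud('top',td)
for n,x,y,h,a,b in(('jar',.458,.183,.035,.045,.075),('cap',.568,.183,.03,.083,.105),('knob',.565,.292,.02,.065,.09),('tape',.456,.289,.036,.027,.05),('ojar',.466,-.334,.035,.04,.06),('obot',.579,-.222,.015,.07,.095)):
    Q=box(C,x,y,h,a,b);print(n,len(Q),((Q.min(0)+Q.max(0))/2).round(4),'medz',np.median(Q[:,2]).round(4))
p,R,s=tool();print(p,s['clock'],s['force'])
cv2.imwrite('pics/t4.png',cv2.resize(t[175:280,175:450],None,fx=2.9,fy=2.9,interpolation=cv2.INTER_CUBIC))
E
```

```text
jar 324 [0.457  0.1818 0.0572] medz 0.0608
cap 73 [0.5679 0.1826 0.0922] medz 0.0946
knob 68 [0.5634 0.2915 0.0738] medz 0.0735
tape 249 [0.4554 0.2896 0.037 ] medz 0.0385
ojar 84 [ 0.4657 -0.3332  0.0485] medz 0.0497
obot 45 [ 0.5774 -0.2251  0.0787] medz 0.082
[0.45589588 0.40887175 0.18853647] 38.4333 [ 0.33379749  0.410044   -0.72895671]
```

View pics/t4.png

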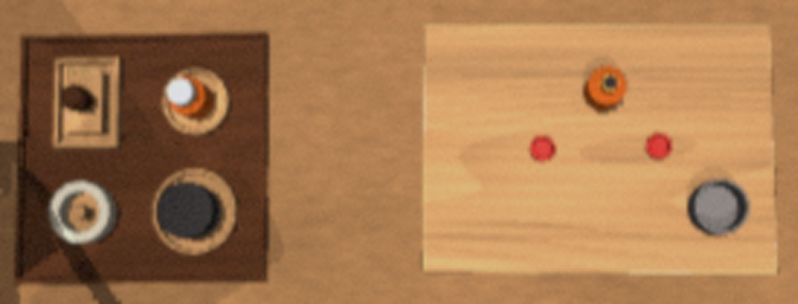

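The picture shows all four pieces in place: jar (190,210), bottle (183,95), stamp (80,98), and tape around the post (82,212). The open jar and open bottle are untouched, and the robot is clear of everything.

```bash
python3 -c "
from workcell import manip
print(manip.finish_job())"
```

```text
the job is handed in; nothing more can be done
None
```

All four pieces are packed, in the order asked, and the job was handed in after about 38 s of robot time. The jar is in the wide cup, the bottle upright in the narrow cup, the stamp rubber face down in the pocket, and the tape over the post.

**Last checks:** in the final top view the top heights were close to the fully seated values:

| Piece | Measured (mm) | Expected if seated (mm) |
|---|---|---|
| Jar lid | 60.8 | 61 |
| Bottle cap | 94.6 | 94 |
| Stamp knob | 73.5 | 75 |
| Tape | 38.5 | 39 |

The last picture shows the empty jar and empty bottle still standing in place. No coloured look-alike was handled, and the gripper was clear of everything.

**What disagreed:** the real fingertips end about 27 mm short of the reported TCP. The first jar grasp therefore closed just above the lid without moving the jar. I measured the offset with the wrist depth picture and used it for every grasp after that. An early move also went the wrong way because of a sign slip; the arm touched nothing, and I corrected it.

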